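Flip the push bike's new kickstand down and hold the frame upright

TASK

The bare push-bike frame leaning on the angle plate has just had a kickstand fitted. Flip the kickstand down past its spring's dead centre until it sits fully down on its stop, then take hold of the frame, bring it off the angle plate until it stands plumb upright on both wheels, and finish while still gripping it there so that it cannot tip either way, ready for checking with the square. Keep both wheels on the bench where they stand, do not let the frame fall over, and leave the other things on the bench alone.

Things in the scene. Friction and masses are not known exactly. Their poses are not given: they have to be found in the camera images.
- frame: Bare steel child's push-bike frame on two 254 mm wheels that do not turn; loose, about 1.5 kg, 694 mm long. Starts leaning 11 to 15 degrees to its -x side on the angle plate's top edge. Origin on the ground line midway between the tyre feet. Own axes: z up when upright, y to the rear wheel, x to the kickstand side. Offsets below are mm in these axes (x,y,z).
- seat_tube_top (a point): Upper end (0,85,315) of the seat tube, 28.6 mm diameter, straight down to (0,55,155); nothing beside it above z = 245, so it is handy to grip from above. Ahead of it the main beam, 32 mm diameter, runs from (0,58,170) up to (0,-160,312) at the head tube (38 mm diameter, top at z = 350).
- rear_tyre (a point): Foot of the rear tyre, (0,220,0). Wheel radius 127, tyre 42 mm wide and round in section (radius 21), so the frame rolls over its tyre feet as it is raised. Axle at (0,220,127), nuts out to x = +-48; 14 mm stays at x = +-31 run from the axle to the seat tube.
- front_tyre (a point): Foot of the front tyre, (0,-220,0); wheel and tyre as at the rear.
- kickstand (a joint): Kickstand angle, rad: 0 folded up (start), 1.87 fully down on its stop. At value q the leg points along cos(q-0.12) y + sin(q-0.12) (0.199 x - 0.980 z) in the frame's axes: rearward when up, down and splayed outwards when down. Its coil spring holds it up below dead centre at 0.85 (0.43 N m at 0, fading to none at 0.85), beyond that snaps it down by itself.
- kickstand_pivot (a point): Centre of the kickstand's pivot, (70,85,135) in the frame's axes, on the +x side of the rear stays; round housing 25 mm diameter.
- kickstand_foot (a point): Centre of the 16 mm rubber foot at the end of the kickstand leg, 118 mm from the pivot; leg an aluminium rod, 12 mm diameter. With the leg down and the frame upright the foot hangs about 13 mm clear of the bench; it touches at about 8 degrees of lean towards +x.
- angle_plate: Cast angle plate, fixed, 100 mm wide (y), 200 mm high, foot 110 mm deep; the frame leans on the top edge of its upright face. Origin at the foot of that face in the middle; x points out of the face towards the frame, z up.
- mallet: Bystander: white-headed mallet (head 64 mm diameter, 95 long, wooden handle 250 long), lying; origin under the head's middle.
- try_square: Bystander: steel try square lying flat (stock 100 x 22 x 16 mm, blade 170 mm); origin under the stock's middle.
- tube_offcut: Bystander: steel tube 25 mm diameter, 150 mm long, lying along its x; origin under its middle.
There are look-alikes about, which are no part of the job. There is more than one size of the angle_plate; the job needs the middle-sized.

How it is judged:
On the way, in this order (a step that is already met when the one before it is completed fails the run):
1. the kickstand is fully down on its stop (value of joint kickstand above 1.75 rad), for 0.2 s.
2. the frame is gripped and upright, off the angle plate (angle between frame's own z axis and vertical below 0.06 rad and contact force between the fingers and frame above 3 N and contact force between frame and angle_plate below 0.3 N), for 0.2 s.
At the end, for the whole second after the job is handed in: Fingers grip the frame (over 3 N); it is at rest within 3.4 degrees of upright, both tyres on the bench (8 mm) within 50 mm of where they stood, not touching the angle plate; kickstand fully down (joint over 1.75), its foot clear of the bench (centre over 10 mm up) (all of step 2 and value of joint kickstand above 1.75 rad and height (world z) of kickstand_foot above 0.01 m and height (world z) of each of rear_tyre, front_tyre below 0.008 m and distance of each of rear_tyre, front_tyre from where it was at the start of the episode below 0.05 m and linear speed of frame below 0.02 m/s and angular speed of frame below 0.1 rad/s); the arm keeps its last pose, push and grip.
It fails at once if the frame falls over (angle between frame's own z axis and vertical above 0.45 rad).
It fails at once if a wheel is lifted off the bench by more than 25 mm (height (world z) of any of rear_tyre, front_tyre above 0.025 m).
It fails at once if another thing on the bench is moved by more than 30 mm (distance of any of mallet, try_square, tube_offcut from where it was at the start of the episode above 0.03 m).
It also fails if it takes over 54 s, if anything falls off the work surface, if the arm or the gripper's body presses on something with over 40 N, if the wrist force passes 120 N, or if a joint passes its speed limit or range.

ROBOT

A 6-joint arm with a two-finger parallel gripper is mounted at the origin on the work surface. World frame = base frame: x ahead of the robot, y to its left, z up, the work surface at z = 0. Lengths are in m, angles in rad, forces in N, time in s.
With the tool pointing down it reaches from about 0.3 to 0.875 m from the base axis. Payload 6.4 kg.
Tool frame: the origin (TCP) lies on the centre line of the jaws, within the pads' length; the fingertips stand arm.nose_length ahead of it and the grasp point (between the pads) lies 3 mm ahead of it (arm.nose_length is the distance from the TCP to the fingertips, in m); z points along the fingers, x is the direction in which the jaws open and shut, and the axes are right-handed (so a half turn about z gives the same grasp; the last joint's range is limited). The gripper opens to 85 mm and grips with 20 to 120 N. Pads are 22 mm wide; open, the fingers measure 114 mm over their backs; the gripper's body (76 mm by 85 mm) begins 54 mm behind the grasp point. The pads swing forward as they close: fully open they stand 13 mm farther back than shut.
Start: joints at [1.005, 0.181, 1.607, -0, 1.354, -0.206], TCP at [0.202, 0.538, 0.253] pointing down, gripper open.
Joint ranges: [-2.99, 2.99], [-0.89, 2.07], [0.3, 2.58], [-1.14, 4.28], [0, 2.63], [-3.12, 3.12]. Speed limits (rad/s): [2.57, 2.57, 3.01, 3.14, 3.14, 3.14].

INTERFACE

Orientations are given as a 3x3 rotation matrix whose columns are the frame's x, y, z axes.
In Python, from plant import status, eyes, sign_off, arm gives the robot as it stands.
- The arm moves only by the tool step_arm, never from a script. Its arguments are lists of equal length, an entry for each row: "travel": the shift along the tool's x, y, z in mm, a list of three; "twist": the turn, a rotation vector about the tool's x, y, z in degrees, a list of three; "hand": the opening, from 0 (shut) to 1 (fully open). In form: {"travel": [[dx, dy, dz], ...], "twist": [[ax, ay, az], ...], "hand": [hand, ...]}. A call has 1 to 10 rows; each row shifts and turns the commanded pose from where the row before left it, along the tool's axes as they then stand; what a row does not reach is not made up. A row lasts 1/12 s, in which the tool goes at most 41.7 mm and 7.16 degrees, less where a joint would pass 70% of its speed; a pose out of reach is approached as far as the arm can. A call with a gripper value outside its range is refused whole. The fingers move at their own pace and stop on an object; "force" is the grip in N (left out, the last holds). Time passes only in rows, so rows that do not move let the fingers close. It gives the time, the measured TCP pose, the force and the opening at its end, in the units of the state.
- status.get_obs(): the state, without advancing time (a new reading comes with each control period).
- eyes.grab_frame(name): name is "scene" or "top"; returns (picture, depth): 384x512x3 uint8, red, green, blue; 384x512 float32, m along the optical axis (not along the pixel's ray), 0 where there is no reading.
- eyes.camera_info(name): a dict with "K" (3x3 intrinsics, pixels), "xyz" and "orientation" of the camera in the world. Camera axes: x right, y up, looking along -z (the intrinsics and any distortion apply to the point x, -y, -z); pixel columns grow to the right and rows downward; lengths in m; the calibration is good to about 2 mm. A picture is of the moment at which its call begins. camera_info takes no time and is no camera call.
- sign_off(): hands the job in, once; it reports no verdict.
The state is a dict: "time_s": time; "joint_positions": joint angles; "qvel": joint speeds; "tau": joint torques, N m; "tcp_pos": TCP position; "eef_rot": TCP orientation; "wrist_force": force on the tool from outside, world axes, zero at the start; "ft_torque": the same for the moment, N m; "width": finger opening in m.
Only numpy, scipy, OpenCV 4.12 (cv2) and the standard library are available. Lean on these libraries where they do the work, as an engineer would, in place of code of your own. Each camera call takes 0.05 s, during which the arm holds its last target.

## Working session

There is one attempt and no reset: what is moved stays moved. The work goes in short steps, Python scripts to look and compute and a tool call to move; the robot and the scene stay as the last step left them, time stands still between calls to the robot, and variables do not carry over. Pictures are saved under pics/ and viewed, and the job is handed in when it is done.

Besides the shell and the picture viewer there is one more tool, called after ">>>" as a command line: name --argument value ..., lists and objects as JSON in quotes. step_arm: Moves the arm, as the interface text tells. Its arguments: {"type":"object","properties":{"travel":{"type":"array","items":{"type":"array","items":{"type":"number"}}},"twist":{"type":"array","items":{"type":"array","items":{"type":"number"}}},"hand":{"type":"array","items":{"type":"number"}},"force":{"type":"number"}},"required":["travel","twist","hand"]}

```bash
ls; mkdir -p pics
cat > h.py <<'E'
import numpy as np, cv2
from plant import status, eyes, sign_off, arm
def cam(n):
    i=eyes.camera_info(n); return np.array(i["K"]),np.array(i["xyz"]),np.array(i["orientation"]),i
def pts(n,depth):
    K,t,R,_=cam(n)
    v,u=np.mgrid[0:depth.shape[0],0:depth.shape[1]]
    x=(u-K[0,2])/K[0,0]*depth; y=(v-K[1,2])/K[1,1]*depth
    P=np.stack([x,-y,-depth],-1)@R.T+t
    P[depth<=0]=np.nan
    return P
def proj(n,p):
    K,t,R,_=cam(n); c=(np.atleast_2d(p)-t)@R; q=np.stack([c[:,0],-c[:,1],-c[:,2]],-1)@K.T
    return q[:,:2]/q[:,2:]
E
python3 - <<'E'
from h import *
for n in("scene","top"):
    im,d=eyes.grab_frame(n); np.savez(f"{n}0.npz",im=im,d=d)
    cv2.imwrite(f"pics/{n}0.png",cv2.resize(im[:,:,::-1],(800,600),interpolation=cv2.INTER_CUBIC)); print(n,eyes.camera_info(n))
print(status.get_obs(),arm.nose_length)
E
```

```text
pics
scene {'K': array([[378.98133443,   0.        , 259.8761858 ],
       [  0.        , 378.98133443, 190.12031361],
       [  0.        ,   0.        ,   1.        ]]), 'xyz': array([1.26392573, 0.07034431, 0.82955314]), 'orientation': array([[-0.09980558, -0.68762413,  0.71917446],
       [ 0.99500485, -0.07045981,  0.07071605],
       [ 0.00204684,  0.72263993,  0.69122163]])}
top {'K': array([[356.87336597,   0.        , 258.09731728],
       [  0.        , 356.87336597, 198.36286104],
       [  0.        ,   0.        ,   1.        ]]), 'xyz': array([ 0.42126273, -0.00257889,  1.04779445]), 'orientation': array([[ 0.01105037,  0.98038713, -0.19677133],
       [-0.99950808,  0.00505345, -0.03095267],
       [-0.02935122,  0.19701658,  0.9799607 ]])}
{'time_s': 0.1, 'joint_positions': array([ 1.00469727e+00,  1.81467475e-01,  1.60791747e+00, -5.27760137e-06,
        1.35382990e+00, -2.06279145e-01]), 'qvel': array([ 0.00103117, -0.00116244, -0.00353577, -0.00040229, -0.00127343,
       -0.00123721]), 'tau': array([ 4.14693077e-04, -4.45883596e+01, -3.52234232e+01, -2.00578684e-04,
        4.21117642e-03, -9.26710612e-06]), 'tcp_pos': array([0.20217391, 0.53777671, 0.25246925]), 'eef_rot': array([[ 3.52103929e-01,  9.35960509e-01, -8.65701632e-04],
       [ 9.35959561e-01, -3.52104841e-01, -1.37189208e-03],
       [-1.58885454e-03, -3.27213129e-04, -9.99998684e-01]]), 'wrist_force': array([ 0.17689215, -0.1786063 , -0.88831838]), 'ft_torque': array([-0.00281307, -0.0172409 , -0.01459136]), 'width': 0.08561269955254706} 0.022
```

```bash
ls pics
```

```text
scene0.png
top0.png
```

View pics/scene0.png

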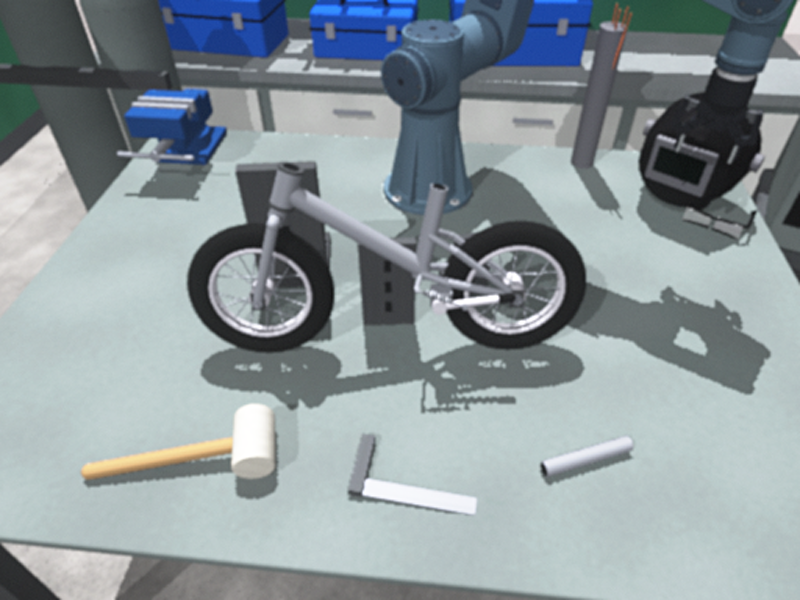

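View pics/top0.png

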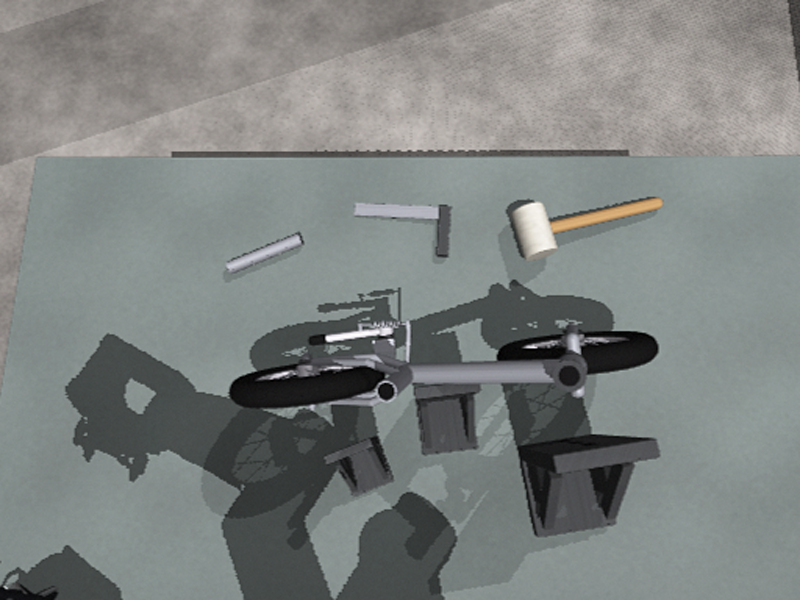

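The scene view shows the bike with its front wheel at about (262,287) and its rear wheel at about (515,285). The kickstand is the white leg from (437,305) to (512,297). The frame leans away from the camera, towards the robot, on the middle plate at about (388,285). The mallet, square and offcut lie in front. Next I'll fit the frame pose to the tyre points.

```bash
cat > fit.py <<'E'
from h import *
from scipy.optimize import least_squares
def pose(p):
    X,Y,yaw,lean=p  # lean = tilt toward frame -x
    zr=np.array([0,0,1.]); yv=np.array([-np.sin(yaw),np.cos(yaw),0]); xh=np.array([np.cos(yaw),np.sin(yaw),0])
    z=np.cos(lean)*zr-np.sin(lean)*xh; x=np.cross(yv,z)
    R=np.stack([x,yv,z],1)
    o=np.array([X,Y,0.021])-0.021*z
    return R,o
def res(p,P):
    R,o=pose(p); L=(P-o)@R
    d=[]
    for s in(-.22,.22):
        r=np.hypot(L[:,1]-s,L[:,2]-.127)
        d.append(np.hypot(r-.106,L[:,0])-.021)
    d=np.array(d); return d[np.argmin(abs(d),0),np.arange(len(P))]
def fit(frames,p0,xr=(0.3,0.85)):
    C=[]
    for n,(im,d) in frames.items():
        P=pts(n,d); m=(im.max(-1)<45)&np.isfinite(P[...,0])&(P[...,2]>.02)&(P[...,2]<.29)&(P[...,0]>xr[0])&(P[...,0]<xr[1])
        C.append(P[m])
    C=np.concatenate(C); p=np.array(p0)
    for th in(.04,.02,.01,.008):
        Q=C[abs(res(p,C))<th]; p=least_squares(res,p,args=(Q,),loss='soft_l1',f_scale=.003).x
    print("p",p.round(4),"n",len(Q),"rms mm",1e3*np.sqrt((res(p,Q)**2).mean()),"lean deg",np.degrees(p[3]))
    return p
E
python3 - <<'E'
from fit import *
F={}
for n in("scene","top"):
    z=np.load(f"{n}0.npz"); F[n]=(z["im"],z["d"])
    P=pts(n,z["d"])
    # seat tube top etc print
    for (u,v) in ([(438,188),(290,170),(262,345),(515,340),(388,250)] if n=="scene" else [(386,391),(569,375),(318,340),(448,390)]):
        uu,vv=int(u*.64),int(v*.64); print(n,u,v,P[vv,uu].round(3),z["im"][vv,uu])
p=fit(F,[0.50,0,0,.22])
for n in F: p1=fit({n:F[n]},p)
R,o=pose(p); print(R.round(3),o.round(4))
pt={"seat":(0,85,315),"head":(0,-160,350),"piv":(70,85,135),"rear":(0,220,0),"front":(0,-220,0)}
q=0; d=np.array([.199*np.sin(q-.12),np.cos(q-.12),-.98*np.sin(q-.12)]); pt["foot"]=np.array(pt["piv"])+118*d
np.save("p0.npy",p)
for n in F:
    im=F[n][0][:,:,::-1].copy()
    im=cv2.resize(im,(800,600))
    for k,v in pt.items():
        w=R@(np.array(v)/1e3)+o; u=proj(n,w)[0]*800/512
        cv2.circle(im,tuple(u.astype(int)),4,(0,0,255),1)
        if n=="top":print(k,w.round(4))
    cv2.imwrite(f"pics/{n}0b.png",im)
E
```

```text
scene 438 188 [0.466 0.041 0.307] [79 80 87]
scene 290 170 [ 0.491 -0.187  0.342] [75 77 82]
scene 262 345 [ 0.579 -0.26   0.029] [38 39 39]
scene 515 340 [0.527 0.194 0.036] [38 39 43]
scene 388 250 [ 0.509 -0.035  0.208] [140 143 153]
top 386 391 [0.461 0.042 0.311] [25 25 27]
top 569 375 [ 0.481 -0.188  0.343] [28 27 28]
top 318 340 [0.55  0.162 0.169] [31 31 30]
top 448 390 [ 0.47  -0.043  0.201] [79 79 81]
p [ 0.5361 -0.0349  0.1196  0.2236] n 7357 rms mm 1.4937689156449603 lean deg 12.812267402494703
p [ 0.5364 -0.035   0.12    0.2261] n 4170 rms mm 1.6883971098928092 lean deg 12.956623058379261
p [ 0.5353 -0.0349  0.1188  0.2185] n 3187 rms mm 1.1383660367615671 lean deg 12.520378919628724
[[ 0.968 -0.119 -0.22 ]
 [ 0.116  0.993 -0.026]
 [ 0.222  0.     0.975]] [ 5.407e-01 -3.440e-02  5.000e-04]
seat [0.4612 0.0417 0.3077]
head [ 0.4827 -0.2025  0.3418]
piv [0.5686 0.0546 0.1477]
rear [5.145e-01 1.841e-01 5.000e-04]
front [ 5.670e-01 -2.528e-01  5.000e-04]
foot [0.5489 0.1702 0.1606]
```

View pics/scene0b.png

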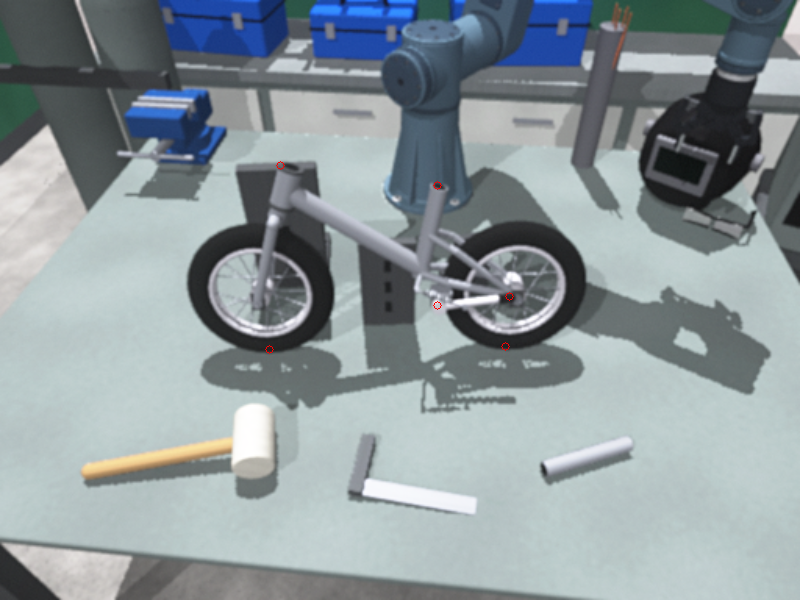

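```bash
cat > mv.py <<'E'
from fit import *
from scipy.spatial.transform import Rotation as Ro
def rows(T0,targets,step=40,ang=7):
    """targets: list of (pos,R,n or None). print rows."""
    p,R=np.array(T0[0]),np.array(T0[1])
    for tp,tR,n in targets:
        rv=Ro.from_matrix(R.T@tR).as_rotvec(degrees=True); D=np.linalg.norm(tp-p)*1e3
        if n is None: n=int(np.ceil(max(D/step,np.linalg.norm(rv)/ang,1)))
        dR=Ro.from_rotvec(rv/n,degrees=True).as_matrix(); dp=(tp-p)/n
        tr=[];tw=[]
        for i in range(n):
            a=(R.T@dp*1e3).round(1); b=(rv/n).round(2); tr.append(a.tolist()); tw.append(b.tolist())
            p=p+R@(a/1e3); R=R@Ro.from_rotvec(b,degrees=True).as_matrix()
        print(n,"travel",tr,"twist",tw,"->",p.round(3))
def now():
    s=status.get_obs(); return s["tcp_pos"],s["eef_rot"]
E
cat > ks.py <<'E'
from mv import *
p=np.load("p0.npy"); R,o=pose(p)
piv=R@np.array([.07,.085,.135])+o; y=R[:,1]; s=R@np.array([.199,0,-.98])
tx=np.array([y[0],y[1],0]);tx/=np.linalg.norm(tx); tz=np.array([0,0,-1.]); TR=np.stack([tx,np.cross(tz,tx),tz],1)
def tip(a,r=.072,off=.006):
    c=piv+r*(np.cos(a)*y+np.sin(a)*s)+off*(np.sin(a)*y-np.cos(a)*s)
    return c+.0145*tx
def tcp(a,**k): return tip(a,**k)-.022*tz
E
python3 - <<'E'
from ks import *
q0=now()
st=tcp(-.12,off=.03)
up=st.copy(); up[2]=.36
print(st,TR)
a=q0[0].copy(); a[2]=.36
rows(q0,[(a,q0[1],None),(up,TR,None),(st,TR,None)])
E
```

```text
[0.54310912 0.13453191 0.2046883 ] [[-0.1192858   0.99285996  0.        ]
 [ 0.99285996  0.1192858   0.        ]
 [ 0.          0.         -1.        ]]
3 travel [[-0.1, -0.0, -35.8], [-0.1, -0.0, -35.8], [-0.1, -0.0, -35.8]] twist [[0.0, 0.0, 0.0], [0.0, 0.0, 0.0], [0.0, 0.0, 0.0]] -> [0.202 0.538 0.36 ]
14 travel [[-18.4, 32.9, 0.0], [-19.5, 32.3, 0.0], [-20.6, 31.6, 0.0], [-21.7, 30.9, -0.0], [-22.7, 30.1, -0.0], [-23.7, 29.3, -0.0], [-24.7, 28.5, -0.0], [-25.7, 27.6, -0.0], [-26.6, 26.7, -0.0], [-27.5, 25.8, -0.0], [-28.4, 24.9, -0.0], [-29.2, 23.9, -0.0], [-30.0, 22.9, -0.0], [-30.8, 21.8, -0.0]] twist [[-0.0, 0.01, -1.96], [-0.0, 0.01, -1.96], [-0.0, 0.01, -1.96], [-0.0, 0.01, -1.96], [-0.0, 0.01, -1.96], [-0.0, 0.01, -1.96], [-0.0, 0.01, -1.96], [-0.0, 0.01, -1.96], [-0.0, 0.01, -1.96], [-0.0, 0.01, -1.96], [-0.0, 0.01, -1.96], [-0.0, 0.01, -1.96], [-0.0, 0.01, -1.96], [-0.0, 0.01, -1.96]] -> [0.543 0.134 0.36 ]
4 travel [[0.0, 0.0, 38.8], [0.0, 0.0, 38.8], [0.0, 0.0, 38.8], [0.1, 0.0, 38.8]] twist [[-0.01, -0.02, -0.01], [-0.01, -0.02, -0.01], [-0.01, -0.02, -0.01], [-0.01, -0.02, -0.01]] -> [0.543 0.134 0.205]
```

>>> step_arm --travel '[[0,0,-36],[0,0,-36],[0,0,-36],[0,0,0],[0,0,0],[0,0,0],[0,0,0]]' --twist '[[0,0,0],[0,0,0],[0,0,0],[0,0,-6.85],[0,0,-6.85],[0,0,-6.85],[0,0,-6.85]]' --hand '[0,0,0,0,0,0,0]'

```text
time_s: 0.68
tcp_pos: [0.2023, 0.538, 0.3611]
eef_rot: [[-0.124, 0.992, -0.0], [0.992, 0.124, -0.0], [-0.0, -0.0, -1.0]]
wrist_force: [0.3, 0.2, -0.0]
width: 0.0003
```

>>> step_arm --travel '[[-31.5,20.8,0],[-31.5,20.8,0],[-31.5,20.8,0],[-31.5,20.8,0],[-31.5,20.8,0],[-31.5,20.8,0],[-31.5,20.8,0],[-31.5,20.8,0],[-31.5,20.8,0],[-31.5,20.8,0]]' --twist '[[0,0,0],[0,0,0],[0,0,0],[0,0,0],[0,0,0],[0,0,0],[0,0,0],[0,0,0],[0,0,0],[0,0,0]]' --hand '[0,0,0,0,0,0,0,0,0,0]'

```text
time_s: 1.52
tcp_pos: [0.4469, 0.2483, 0.361]
eef_rot: [[-0.118, 0.993, -0.0], [0.993, 0.118, -0.0], [0.0, -0.0, -1.0]]
wrist_force: [0.6, 0.6, -0.4]
width: -0.0
```

>>> step_arm --travel '[[-31.5,20.8,0],[-31.5,20.8,0],[-31.5,20.8,0],[-31.5,20.8,0],[0,0,0],[0,0,0]]' --twist '[[0,0,0],[0,0,0],[0,0,0],[0,0,0],[0,0,0],[0,0,0]]' --hand '[0,0,0,0,0,0]'

```text
time_s: 2.02
tcp_pos: [0.5443, 0.133, 0.3602]
eef_rot: [[-0.115, 0.993, -0.002], [0.993, 0.115, 0.0], [0.0, -0.002, -1.0]]
wrist_force: [-0.4, -0.3, 0.9]
width: 0.0
```

Run:
```python
from ks import *
q0=now(); Rn=q0[1]
T=[(tcp(-.12,off=.025),Rn,None),(tcp(-.12,off=.008),Rn,2)]
for a in np.arange(0.,1.25,.1): T.append((tcp(a,off=.005),Rn,2))
rows(q0,T)
```

```text
5 travel [[0.4, 0.3, 32.0], [0.4, 0.3, 32.0], [0.4, 0.3, 32.0], [0.4, 0.3, 32.0], [0.4, 0.3, 32.0]] twist [[0.0, 0.0, 0.0], [0.0, 0.0, 0.0], [0.0, 0.0, 0.0], [0.0, 0.0, 0.0], [0.0, 0.0, 0.0]] -> [0.545 0.135 0.2  ]
2 travel [[1.1, 3.4, 7.7], [1.1, 3.4, 7.7]] twist [[0.0, 0.0, 0.0], [0.0, 0.0, 0.0]] -> [0.552 0.138 0.185]
2 travel [[0.8, 2.4, 5.3], [0.8, 2.4, 5.3]] twist [[0.0, 0.0, 0.0], [0.0, 0.0, 0.0]] -> [0.556 0.14  0.174]
2 travel [[0.1, 1.5, 3.3], [0.1, 1.5, 3.3]] twist [[0.0, 0.0, 0.0], [0.0, 0.0, 0.0]] -> [0.559 0.141 0.168]
2 travel [[-0.3, 1.5, 3.2], [-0.3, 1.5, 3.2]] twist [[0.0, 0.0, 0.0], [0.0, 0.0, 0.0]] -> [0.562 0.141 0.161]
2 travel [[-0.7, 1.5, 3.3], [-0.7, 1.5, 3.3]] twist [[0.0, 0.0, 0.0], [0.0, 0.0, 0.0]] -> [0.565 0.14  0.155]
2 travel [[-0.9, 1.4, 3.1], [-0.9, 1.4, 3.1]] twist [[0.0, 0.0, 0.0], [0.0, 0.0, 0.0]] -> [0.568 0.138 0.148]
2 travel [[-1.4, 1.4, 3.1], [-1.4, 1.4, 3.1]] twist [[0.0, 0.0, 0.0], [0.0, 0.0, 0.0]] -> [0.571 0.136 0.142]
2 travel [[-1.6, 1.3, 2.9], [-1.6, 1.3, 2.9]] twist [[0.0, 0.0, 0.0], [0.0, 0.0, 0.0]] -> [0.574 0.133 0.136]
2 travel [[-2.0, 1.3, 2.7], [-2.0, 1.3, 2.7]] twist [[0.0, 0.0, 0.0], [0.0, 0.0, 0.0]] -> [0.577 0.129 0.131]
2 travel [[-2.3, 1.1, 2.6], [-2.3, 1.1, 2.6]] twist [[0.0, 0.0, 0.0], [0.0, 0.0, 0.0]] -> [0.58  0.125 0.126]
2 travel [[-2.5, 1.1, 2.3], [-2.5, 1.1, 2.3]] twist [[0.0, 0.0, 0.0], [0.0, 0.0, 0.0]] -> [0.583 0.12  0.121]
2 travel [[-2.8, 1.0, 2.1], [-2.8, 1.0, 2.1]] twist [[0.0, 0.0, 0.0], [0.0, 0.0, 0.0]] -> [0.585 0.115 0.117]
2 travel [[-3.0, 0.8, 1.8], [-3.0, 0.8, 1.8]] twist [[0.0, 0.0, 0.0], [0.0, 0.0, 0.0]] -> [0.588 0.109 0.113]
2 travel [[-3.2, 0.7, 1.6], [-3.2, 0.7, 1.6]] twist [[0.0, 0.0, 0.0], [0.0, 0.0, 0.0]] -> [0.59  0.103 0.11 ]
```

>>> step_arm --travel '[[0.4,0.3,32],[0.4,0.3,32],[0.4,0.3,32],[0.4,0.3,32],[0.4,0.3,32],[1.1,3.4,7.7],[1.1,3.4,7.7],[0,0,0]]' --twist '[[0,0,0],[0,0,0],[0,0,0],[0,0,0],[0,0,0],[0,0,0],[0,0,0],[0,0,0]]' --hand '[0,0,0,0,0,0,0,0]'

```text
time_s: 2.68
tcp_pos: [0.5515, 0.1408, 0.1858]
eef_rot: [[-0.119, 0.993, -0.001], [0.993, 0.119, 0.0], [0.0, -0.001, -1.0]]
wrist_force: [-0.4, -0.9, 0.8]
width: -0.0001
```

>>> step_arm --travel '[[0.8,2.4,5.3],[0.8,2.4,5.3],[0.1,1.5,3.3],[0.1,1.5,3.3],[-0.3,1.5,3.3],[-0.3,1.5,3.3]]' --twist '[[0,0,0],[0,0,0],[0,0,0],[0,0,0],[0,0,0],[0,0,0]]' --hand '[0,0,0,0,0,0]'

```text
time_s: 3.18
tcp_pos: [0.5638, 0.143, 0.1636]
eef_rot: [[-0.118, 0.993, 0.004], [0.993, 0.118, 0.001], [0.001, 0.005, -1.0]]
wrist_force: [2.0, 4.6, 5.4]
width: -0.0002
```

```bash
cat > snap.py <<'E'
import sys
from mv import *
k=sys.argv[1]
F={n:eyes.grab_frame(n) for n in("scene","top")}
cv2.imwrite(f"pics/{k}.png",np.hstack([cv2.resize(F[n][0][:,:,::-1],(400,300),interpolation=cv2.INTER_AREA) for n in F]))
cv2.imwrite(f"pics/{k}_c.png",cv2.resize(F["scene"][0][90:250,110:390,::-1],(784,448),interpolation=cv2.INTER_CUBIC))
cv2.imwrite(f"pics/{k}_t.png",cv2.resize(F["top"][0][150:310,130:430,::-1],(784,418),interpolation=cv2.INTER_CUBIC))
p=fit(F,np.load("p0.npy") if len(sys.argv)<3 else eval(sys.argv[2]))
np.save("plast.npy",p)
s=status.get_obs(); print(s["time_s"],s["tcp_pos"],s["wrist_force"].round(1),s["width"])
E
python3 snap.py a1
```

```text
p [ 0.5363 -0.0352  0.1199  0.2244] n 5634 rms mm 1.4946880971912808 lean deg 12.856276615106395
3.2833 [0.56345717 0.14260998 0.16294631] [2.7 1.3 4.7] -6.1326220716965e-05
```

Contact force is about 5 N and the frame hasn't moved, so I'll carry on along the arc.

View pics/a1_c.png

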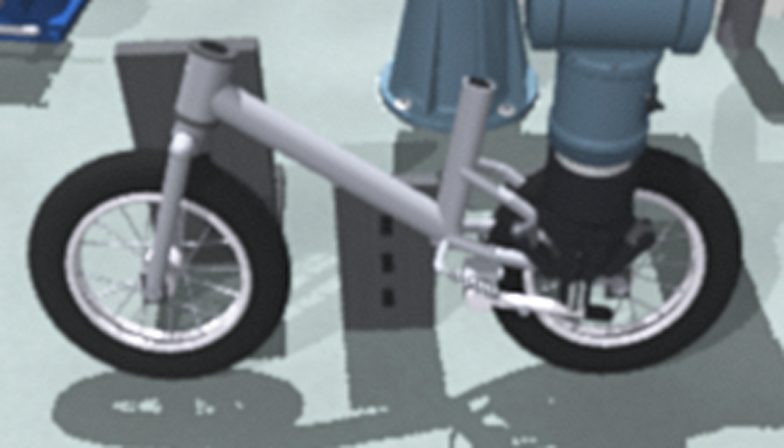

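>>> step_arm --travel '[[-0.7,1.5,3.3],[-0.7,1.5,3.3],[-0.9,1.4,3.1],[-0.9,1.4,3.1],[-1.4,1.4,3.1],[-1.4,1.4,3.1],[-1.6,1.3,2.9],[-1.6,1.3,2.9]]' --twist '[[0,0,0],[0,0,0],[0,0,0],[0,0,0],[0,0,0],[0,0,0],[0,0,0],[0,0,0]]' --hand '[0,0,0,0,0,0,0,0]'

```text
time_s: 3.95
tcp_pos: [0.5739, 0.1342, 0.1364]
eef_rot: [[-0.118, 0.993, -0.001], [0.993, 0.118, -0.0], [-0.0, -0.001, -1.0]]
wrist_force: [1.0, 1.9, 1.3]
width: -0.0002
```

>>> step_arm --travel '[[-2,1.3,2.7],[-2,1.3,2.7],[-2.3,1.1,2.6],[-2.3,1.1,2.6],[-2.5,1.1,2.3],[-2.5,1.1,2.3],[0,0,0]]' --twist '[[0,0,0],[0,0,0],[0,0,0],[0,0,0],[0,0,0],[0,0,0],[0,0,0]]' --hand '[0,0,0,0,0,0,0]'

```text
time_s: 4.53
tcp_pos: [0.5826, 0.1212, 0.1213]
eef_rot: [[-0.118, 0.993, -0.001], [0.993, 0.118, -0.0], [-0.0, -0.001, -1.0]]
wrist_force: [-0.4, -0.6, 0.4]
width: -0.0002
```

```bash
python3 snap.py a2
```

```text
p [ 0.5364 -0.0354  0.12    0.2261] n 5004 rms mm 1.549763249955471 lean deg 12.956302733186234
4.6333 [0.58273168 0.1216012  0.1219183 ] [-0.1 -0.7 -0.7] 0.00011910251003952644
```

View pics/a2_c.png

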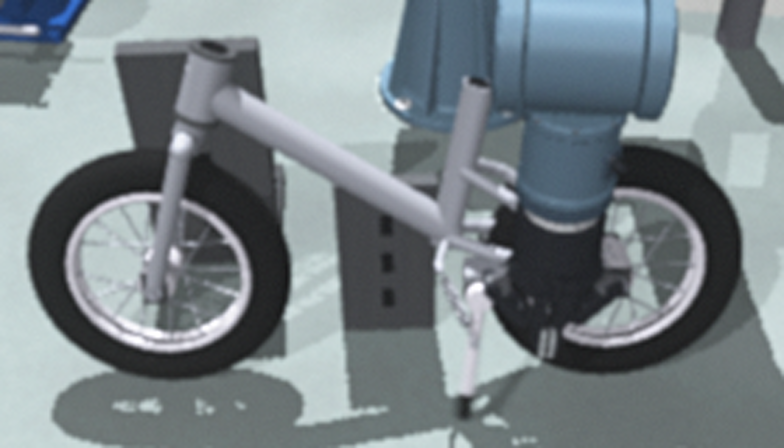

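The kickstand now hangs down, from the pivot at (475,290) to the foot at (463,405) in the crop. The next step is to retreat upwards and check the joint value with a clear view.

>>> step_arm --travel '[[0,0,-20],[0,0,-40],[0,0,-40],[0,0,-40],[0,0,-40],[0,0,-40],[0,0,-40],[0,0,-40],[0,0,0]]' --twist '[[0,0,0],[0,0,0],[0,0,0],[0,0,0],[0,0,0],[0,0,0],[0,0,0],[0,0,0],[0,0,0]]' --hand '[0,0,0,0,0,0,0,0,0]'

```text
time_s: 5.38
tcp_pos: [0.5848, 0.1221, 0.4329]
eef_rot: [[-0.119, 0.993, 0.016], [0.993, 0.119, 0.0], [-0.002, 0.016, -1.0]]
wrist_force: [1.2, 0.8, 0.7]
width: -0.0002
```

```bash
python3 snap.py a3
cat > gr.py <<'E'
from mv import *
def grasp(p,zf=.287):
    """grasp point on seat tube at frame z=zf; returns tcp, R"""
    R,o=pose(p); u=np.array([0,30,160.]);u/=np.linalg.norm(u)
    g=np.array([0,.085-(.315-zf)*30/160,zf])
    z=-(R@u); x=R[:,0]; TR=np.stack([x,np.cross(z,x),z],1)
    return R@g+o-.003*z,TR
E
python3 - <<'E'
from gr import *
p=np.load("plast.npy"); R,o=pose(p)
for q in(1.87,1.6):
    d=np.array([.199*np.sin(q-.12),np.cos(q-.12),-.98*np.sin(q-.12)]); w=R@(np.array([.07,.085,.135])+.118*d)+o
    print(q,w.round(3),"crop px",(proj("scene",w)[0]-[110,90])*2.8)
print("piv",(proj("scene",R@np.array([.07,.085,.135])+o)[0]-[110,90])*2.8)
s=status.get_obs(); print(s["joint_positions"])
t,TR=grasp(p); print(t,TR)
q0=now(); ab=t-.12*TR[:,2]
print("rotvec tool",Ro.from_matrix(q0[1].T@TR).as_rotvec(degrees=True), "alt", )
TR2=TR@np.diag([-1,-1,1]); print(Ro.from_matrix(q0[1].T@TR2).as_rotvec(degrees=True))
print("above",ab)
E
```

```text
p [ 0.5364 -0.0357  0.1178  0.2256] n 6299 rms mm 1.5415264784081384 lean deg 12.92835243438163
5.4833 [0.58334657 0.12199791 0.42488095] [-0.8  0.9 -0.2] -6.926654841179433e-05
1.87 [0.619 0.038 0.042] crop px [452.25127393 409.90510385]
1.6 [0.616 0.07  0.041] crop px [485.51962872 410.81736806]
piv [475.78584791 295.15718818]
[ 7.18331671e-03  1.41311889e-01  1.31363422e+00  1.50359039e-05
  1.68140371e+00 -1.68229805e+00]
[0.46724935 0.03696701 0.28313093] [[ 0.96790111  0.07452436  0.24002823]
 [ 0.11450426 -0.98090972 -0.15717791]
 [ 0.22373244  0.17961693 -0.95795697]]
rotvec tool [-18.21492795   1.60420164  90.55221643] alt
[ -1.59483601 -18.10858584 -88.10282057]
above [0.43844596 0.05582836 0.39808577]
```

View pics/a3_c.png

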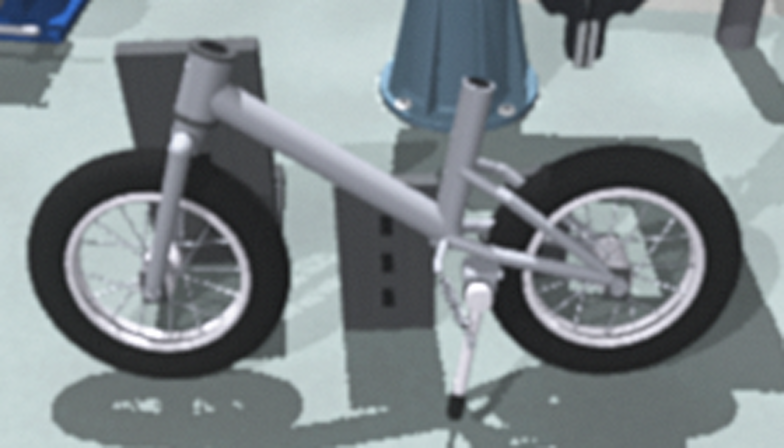

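The foot is at (456,405). At full down I predicted (452,410), so the stand is on its stop. Next is the approach above the seat tube.

Run:
```python
from gr import *
p=np.load("plast.npy"); t,TR=grasp(p); q0=now()
rv=Ro.from_matrix(q0[1].T@TR).as_rotvec(degrees=True)
# rotate in place 14 rows, then travel in tool TR
print(rv/14, TR.T@(t-.12*TR[:,2]-q0[0])*1e3, TR.T@(t-q0[0])*1e3)
```

```text
[-1.30106628  0.11458583  6.46801546] [-153.82111491   49.29486645    1.28879135] [-153.82111491   49.29486645  121.28879135]
```

>>> step_arm --travel '[[0,0,0],[0,0,0],[0,0,0],[0,0,0],[0,0,0],[0,0,0],[0,0,0]]' --twist '[[-1.3,0.11,6.47],[-1.3,0.11,6.47],[-1.3,0.11,6.47],[-1.3,0.11,6.47],[-1.3,0.11,6.47],[-1.3,0.11,6.47],[-1.3,0.11,6.47]]' --hand '[1,1,1,1,1,1,1]'

```text
time_s: 6.07
tcp_pos: [0.5821, 0.1218, 0.4196]
eef_rot: [[0.623, 0.768, 0.149], [0.779, -0.626, -0.03], [0.07, 0.135, -0.988]]
wrist_force: [-0.3, -1.3, 0.7]
width: 0.0834
```

>>> step_arm --travel '[[0,0,0],[0,0,0],[0,0,0],[0,0,0],[0,0,0],[0,0,0],[0,0,0],[0,0,0]]' --twist '[[-1.3,0.11,6.47],[-1.3,0.11,6.47],[-1.3,0.11,6.47],[-1.3,0.11,6.47],[-1.3,0.11,6.47],[-1.3,0.11,6.47],[-1.3,0.11,6.47],[0,0,0]]' --hand '[1,1,1,1,1,1,1,1]'

```text
time_s: 6.73
tcp_pos: [0.5819, 0.1224, 0.4195]
eef_rot: [[0.97, 0.072, 0.231], [0.111, -0.981, -0.159], [0.215, 0.18, -0.96]]
wrist_force: [-0.2, 0.3, 0.4]
width: 0.0855
```

```bash
cat > g2.py <<'E'
from gr import *
import sys
p=np.load("plast.npy"); t,TR=grasp(p); q0=now(); b=float(sys.argv[1])
R=q0[1]
print("rot",Ro.from_matrix(R.T@TR).as_rotvec(degrees=True),"d tool mm",R.T@(t-b*TR[:,2]-q0[0])*1e3)
E
python3 g2.py .12
```

```text
rot [ 0.02585846  0.55509674 -0.12509178] d tool mm [-151.14637659   51.05824952   -1.92665026]
```

>>> step_arm --travel '[[-30,10.2,0],[-30,10.2,0],[-30,10.2,0],[-30,10.2,0],[-31,10.2,-2],[0,0,0],[0,0,0]]' --twist '[[0,0.5,0],[0,0,0],[0,0,0],[0,0,0],[0,0,0],[0,0,0],[0,0,0]]' --hand '[1,1,1,1,1,1,1]'

```text
time_s: 7.32
tcp_pos: [0.4388, 0.0544, 0.3985]
eef_rot: [[0.967, 0.077, 0.242], [0.117, -0.981, -0.157], [0.226, 0.18, -0.957]]
wrist_force: [0.2, 0.2, 0.4]
width: 0.0854
```

```bash
python3 g2.py 0
```

```text
rot [-0.01476461 -0.13111335  0.13067441] d tool mm [ -0.55801987  -1.47552455 120.05360962]
```

>>> step_arm --travel '[[-0.5,-1.5,20],[0,0,25],[0,0,25],[0,0,20],[0,0,15],[0,0,15],[0,0,0]]' --twist '[[0,0,0],[0,0,0],[0,0,0],[0,0,0],[0,0,0],[0,0,0],[0,0,0]]' --hand '[1,1,1,1,1,1,1]'

```text
time_s: 7.9
tcp_pos: [0.4678, 0.0374, 0.2799]
eef_rot: [[0.969, 0.078, 0.236], [0.117, -0.981, -0.156], [0.219, 0.179, -0.959]]
wrist_force: [-0.1, 0.3, 0.2]
width: 0.0854
```

```bash
python3 g2.py 0; python3 snap.py a4 "np.load('plast.npy')"
```

```text
rot [-0.0994892   0.22994239  0.16813714] d tool mm [ 0.16478726  0.98365414 -3.18419626]
p [ 0.5364 -0.0355  0.1176  0.2245] n 6688 rms mm 1.5805460696135019 lean deg 12.86530735774397
8.0 [0.46869066 0.03751201 0.28327214] [-0.3  0.4 -0. ] 0.08560183501197216
```

View pics/a4_c.png

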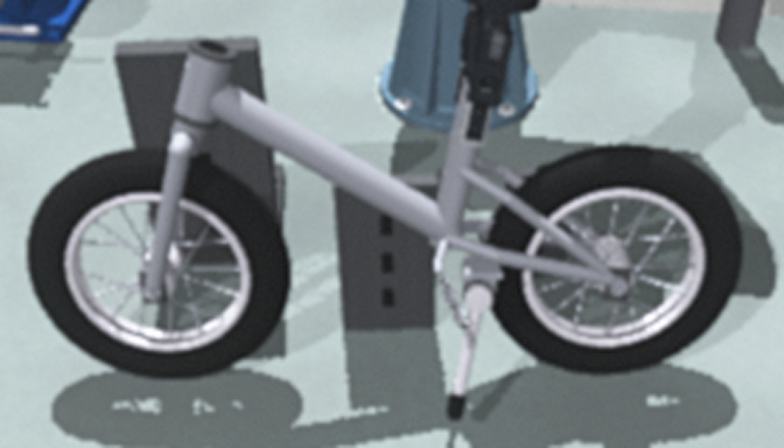

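View pics/a4_t.png

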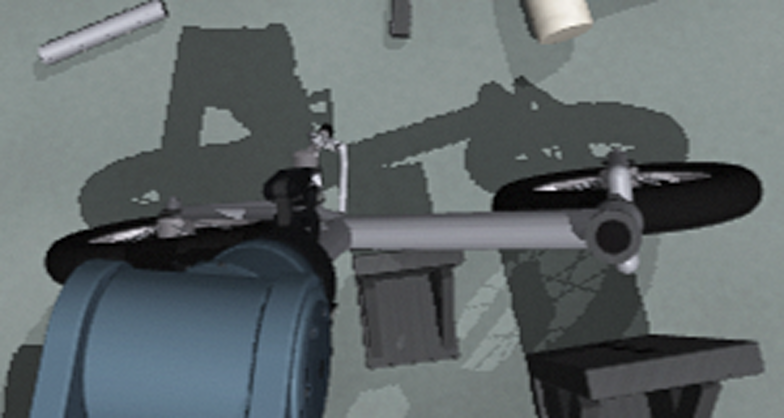

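The finger straddles the tube at (477,120) in the crop, aligned with the tube axis. Now close.

>>> step_arm --travel '[[0,0,0],[0,0,0],[0,0,0],[0,0,0],[0,0,0],[0,0,0],[0,0,0],[0,0,0]]' --twist '[[0,0,0],[0,0,0],[0,0,0],[0,0,0],[0,0,0],[0,0,0],[0,0,0],[0,0,0]]' --hand '[0,0,0,0,0,0,0,0]' --force 50

```text
time_s: 8.67
tcp_pos: [0.4683, 0.0373, 0.2846]
eef_rot: [[0.967, 0.075, 0.242], [0.116, -0.981, -0.157], [0.226, 0.18, -0.957]]
wrist_force: [-4.8, 0.7, 5.8]
width: 0.0276
```

```bash
python3 snap.py a5 "np.load('plast.npy')"
python3 - <<'E'
from gr import *
p=np.load("plast.npy"); q0=now(); R0,o0=pose(p)
L=R0.T@(q0[0]-o0); RL=R0.T@q0[1]
print("tcp in frame",L)
T=[];n=20
pos,R=q0
out=[]
for i in range(1,n+1):
    l=p[3]*(1-i/n); X=p.copy(); X[3]=l
    d=.021*(p[3]-l); X[0]+=d*np.cos(p[2]); X[1]+=d*np.sin(p[2])
    Rf,of=pose(X); T.append((Rf@L+of,Rf@RL,1))
rows(q0,T)
E
```

```text
p [ 0.5371 -0.0355  0.1201  0.2181] n 6681 rms mm 1.5254247718777867 lean deg 12.497211457766102
8.7667 [0.4683017  0.03727935 0.28459508] [-5.2  0.2  5.6] 0.027475530670114504
tcp in frame [-0.00111707  0.08048575  0.29123972]
1 travel [[3.2, -0.0, 0.1]] twist [[-0.0, -0.61, -0.12]] -> [0.471 0.038 0.285]
1 travel [[3.1, -0.0, 0.1]] twist [[-0.0, -0.62, -0.11]] -> [0.474 0.038 0.286]
1 travel [[3.2, -0.1, 0.0]] twist [[-0.0, -0.61, -0.12]] -> [0.478 0.038 0.286]
1 travel [[3.2, 0.0, 0.1]] twist [[-0.0, -0.62, -0.11]] -> [0.481 0.039 0.287]
1 travel [[3.2, 0.0, 0.1]] twist [[-0.0, -0.61, -0.12]] -> [0.484 0.039 0.287]
1 travel [[3.1, -0.0, 0.1]] twist [[-0.0, -0.61, -0.11]] -> [0.487 0.04  0.288]
1 travel [[3.2, -0.0, 0.0]] twist [[-0.01, -0.62, -0.12]] -> [0.49  0.04  0.288]
1 travel [[3.2, -0.0, 0.1]] twist [[0.0, -0.61, -0.12]] -> [0.493 0.04  0.289]
1 travel [[3.1, -0.1, 0.1]] twist [[0.0, -0.62, -0.11]] -> [0.496 0.041 0.289]
1 travel [[3.2, 0.0, 0.0]] twist [[0.0, -0.61, -0.12]] -> [0.499 0.041 0.29 ]
1 travel [[3.2, 0.0, 0.1]] twist [[0.0, -0.61, -0.11]] -> [0.503 0.041 0.29 ]
1 travel [[3.2, -0.0, 0.0]] twist [[0.0, -0.62, -0.12]] -> [0.506 0.042 0.29 ]
1 travel [[3.1, -0.0, 0.1]] twist [[-0.0, -0.61, -0.12]] -> [0.509 0.042 0.29 ]
1 travel [[3.2, -0.0, 0.0]] twist [[-0.0, -0.62, -0.11]] -> [0.512 0.043 0.291]
1 travel [[3.2, -0.0, 0.1]] twist [[-0.0, -0.61, -0.12]] -> [0.515 0.043 0.291]
1 travel [[3.2, -0.1, 0.0]] twist [[-0.0, -0.61, -0.11]] -> [0.518 0.043 0.291]
1 travel [[3.1, 0.0, 0.1]] twist [[-0.0, -0.62, -0.12]] -> [0.521 0.044 0.291]
1 travel [[3.2, 0.0, 0.0]] twist [[-0.0, -0.61, -0.11]] -> [0.525 0.044 0.291]
1 travel [[3.2, 0.0, 0.0]] twist [[-0.0, -0.62, -0.12]] -> [0.528 0.044 0.291]
1 travel [[3.2, -0.0, 0.1]] twist [[-0.01, -0.61, -0.12]] -> [0.531 0.045 0.291]
```

>>> step_arm --travel '[[3.2,0,0.1],[3.2,0,0.1],[3.2,0,0],[3.2,0,0.1],[3.2,0,0.1],[3.2,0,0.1],[3.2,0,0],[3.2,0,0.1],[3.2,0,0.1],[3.2,0,0]]' --twist '[[0,-0.62,-0.12],[0,-0.62,-0.12],[0,-0.62,-0.12],[0,-0.62,-0.12],[0,-0.62,-0.12],[0,-0.62,-0.12],[0,-0.62,-0.12],[0,-0.62,-0.12],[0,-0.62,-0.12],[0,-0.62,-0.12]]' --hand '[0,0,0,0,0,0,0,0,0,0]'

```text
time_s: 9.6
tcp_pos: [0.5, 0.0411, 0.2895]
eef_rot: [[0.986, 0.096, 0.136], [0.118, -0.978, -0.17], [0.117, 0.183, -0.976]]
wrist_force: [-2.9, 1.5, 5.3]
width: 0.0275
```

```bash
python3 snap.py a6 "np.load('plast.npy')*[1,1,1,.5]"
```

```text
p [ 0.5397 -0.0352  0.1207  0.1093] n 5050 rms mm 1.5890367228322126 lean deg 6.260775372105424
9.7 [0.50034505 0.04116076 0.28951452] [-3.1  2.4  6.5] 0.027645388273188166
```

View pics/a6.png

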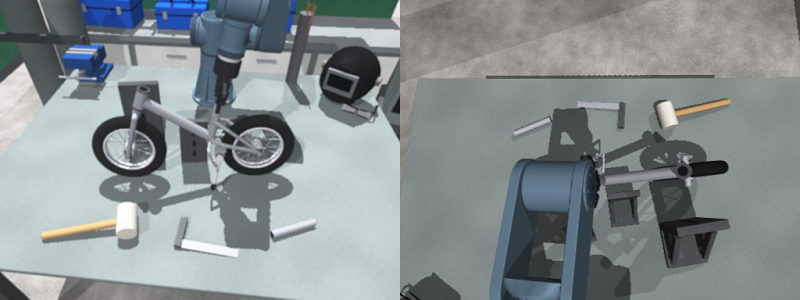

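The frame is at half lean (6.3°), and the scene view shows both wheels on the bench with the tube held at (220,95). Now the second half.

>>> step_arm --travel '[[3.2,0,0.1],[3.2,0,0],[3.2,0,0.1],[3.2,0,0],[3.2,0,0.1],[3.2,0,0],[3.2,0,0.1],[3.2,0,0],[3.2,0,0],[3.2,0,0.1]]' --twist '[[0,-0.62,-0.12],[0,-0.62,-0.12],[0,-0.62,-0.12],[0,-0.62,-0.12],[0,-0.62,-0.12],[0,-0.62,-0.12],[0,-0.62,-0.12],[0,-0.62,-0.12],[0,-0.62,-0.12],[0,-0.62,-0.12]]' --hand '[0,0,0,0,0,0,0,0,0,0]'

```text
time_s: 10.53
tcp_pos: [0.5319, 0.045, 0.291]
eef_rot: [[0.993, 0.116, 0.029], [0.12, -0.976, -0.182], [0.007, 0.184, -0.983]]
wrist_force: [-2.2, 1.8, 4.9]
width: 0.0274
```

>>> step_arm --travel '[[0,0,0],[0,0,0],[0,0,0],[0,0,0]]' --twist '[[0,0,0],[0,0,0],[0,0,0],[0,0,0]]' --hand '[0,0,0,0]'

```text
time_s: 10.87
tcp_pos: [0.5319, 0.045, 0.291]
eef_rot: [[0.993, 0.116, 0.03], [0.12, -0.976, -0.182], [0.008, 0.184, -0.983]]
wrist_force: [-1.5, 2.3, 5.7]
width: 0.0276
```

```bash
python3 snap.py a7 "np.load('plast.npy')*[1,1,1,0]"
python3 - <<'E'
from fit import *
p=np.load("plast.npy"); p0=np.load("p0.npy")
R,o=pose(p);R0,o0=pose(p0)
for y in(.22,-.22): print("tyre shift mm",1e3*((R@[0,y,0]+o)-(R0@[0,y,0]+o0)))
# per-camera lean and independent check: seat & head tops
F={n:eyes.grab_frame(n) for n in("scene","top")}
for n in F: fit({n:F[n]},p)
for n in F:
    P=pts(n,F[n][1])
    for s in(-.22,.22):
        Rr=(P-(R@[0,s,.127]+o))@R
        m=(F[n][0].max(-1)<45)&(np.hypot(Rr[...,1],Rr[...,2])<.13)&(abs(Rr[...,0])<.03)
        print(n,s,"z min/max",np.nanmin(P[m][:,2]).round(4),np.nanmax(P[m][:,2]).round(4))
print(o, R)
q=1.87;d=np.array([.199*np.sin(q-.12),np.cos(q-.12),-.98*np.sin(q-.12)]); w=R@(np.array([.07,.085,.135])+.118*d)+o
print("foot",w,"crop px",(proj("scene",w)[0]-[110,90])*2.8)
E
```

```text
p [ 0.5419 -0.0347  0.1199 -0.0011] n 5676 rms mm 1.5282582470527255 lean deg -0.061226233982451465
10.9667 [0.53191592 0.04496619 0.29105562] [-1.8  2.7  5.6] 0.027180023318339807
tyre shift mm [ 1.10455777 -0.34133985 -0.52284817]
tyre shift mm [ 1.23747727 -0.32534991 -0.52284817]
p [ 0.542  -0.0346  0.1206 -0.0017] n 3822 rms mm 1.5999228991849088 lean deg -0.09681189902837775
p [ 0.541  -0.0352  0.1191 -0.0041] n 1858 rms mm 1.1701429499330576 lean deg -0.23353075434338108
scene -0.22 z min/max 0.0181 0.2474
scene 0.22 z min/max 0.0175 0.2527
top -0.22 z min/max -0.0009 0.2568
top 0.22 z min/max 0.0284 0.2569
[ 5.41886361e-01 -3.46836627e-02  1.19899973e-08] [[ 9.92823051e-01 -1.19587893e-01  1.06093049e-03]
 [ 1.19587824e-01  9.92823618e-01  1.27791523e-04]
 [-1.06859917e-03  0.00000000e+00  9.99999429e-01]]
foot [0.62669693 0.0399613  0.02111237] crop px [452.67028992 430.15049089]
```

View pics/a7_c.png

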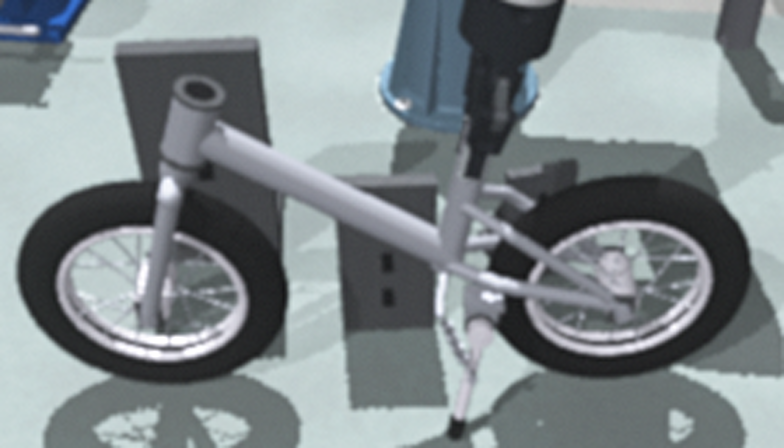

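View pics/a7_t.png

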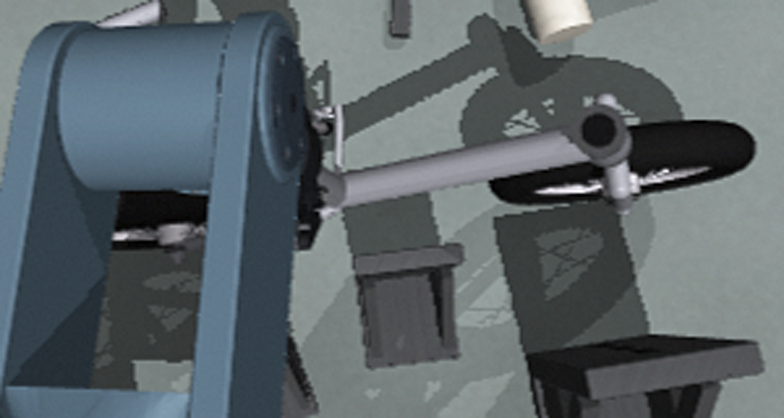

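The frame is upright, with a fitted lean of -0.06°. The tyres have shifted about 1 mm, the foot at (457,428) is about 21 mm up, and there is a clear gap to the plate. I'm handing in.

```bash
python3 -c "
from plant import *
s=status.get_obs(); print(s['time_s'],s['qvel'].round(3),s['wrist_force'],s['width']); sign_off()"
```

```text
11.0667 [-0.001  0.     0.001 -0.     0.001 -0.001] [-1.83632003  1.88740754  5.81572521] 0.027382544062153895
the job is handed in; nothing more can be done
```

I flipped the kickstand down with the closed fingertips. I then gripped the seat tube from above at 50 N, rolled the frame upright over its tyres, and handed in at 11.1 s still holding it.

The last checks before hand-in showed:
- **Upright:** the fitted lean was -0.06° with both cameras together, and -0.1° and -0.2° with each camera alone. An early fit just after gripping read 12.5° against 12.9° before, which is partly fit noise and partly the grip nudging the frame.
- **Wheels:** both tyres were on the bench and had shifted about 1 mm. Bench height is assumed by the fit, and the tyre tops measured between 247 and 257 mm, against 254 expected.
- **Kickstand:** it was down on its stop, judged from the foot's pixel position, which lay within 5 pixels of the full-down prediction in the enlarged crop. The foot centre worked out at about 21 mm above the bench.
- **Grip and contact:** the fingers were closed on the tube (opening 27.4 mm), with about 6 N of downward push and the arm at rest. The pictures show a clear gap to the angle plate.
- **Other things on the bench:** the arm never went near the mallet, square or offcut, and they look unmoved. I did not measure their positions.

No check failed.

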